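# Take the glued backing panel out of the clamp jig and clip it into the picture frame

### The arm

A 6-joint arm with a two-finger parallel gripper is mounted at the origin on the work surface. World frame = base frame: x ahead of the robot, y to its left, z up, the work surface at z = 0. Lengths are in mm, angles in rad, forces in N, time in s.
With the tool pointing down it reaches from about 375 to 975 mm from the base axis. Payload 3.8 kg.
Tool frame: the origin (TCP) lies between the finger pads; the fingertips stand 22 mm ahead of it and the grasp point (between the pads) lies 3 mm ahead of it; z points along the fingers, y is the direction in which the jaws open and shut (so a half turn about z gives the same grasp; the last joint's range is limited). The gripper opens to 88 mm and grips with 3 to 60 N. Pads are 18 mm wide; open, the fingers measure 123 mm over their backs; the gripper's body (75 mm by 187 mm) begins 45 mm behind the grasp point.
Start: joints at [1.297, 0.264, 1.604, -0, 1.274, -0.037], TCP at [158.348, 656.159, 260.706] pointing down, gripper open.
Joint ranges: [-2.63, 2.63], [-0.94, 2.18], [0.31, 2.57], [-1.31, 4.45], [0, 2.66], [-2.55, 2.55]. Speed limits (rad/s): [2.57, 2.57, 3.14, 3.14, 3.14, 3.14].

### API

Orientations are given as [roll, pitch, yaw] about the fixed x, y, z axes, in that order (R = Rz(yaw) Ry(pitch) Rx(roll)).
In Python, from plant import arm, viewer gives the robot as it stands. The module is installed in compiled form; this text tells all that it offers.
- The arm moves only by the tool servo_tool, never from a script. Its argument "steps" is a list of rows, each a list of 2 entries, a list of its own where there are three numbers: the shift along the tool's x, y, z in cm, then the turn, a rotation vector about the tool's x, y, z in rad. A call has 1 to 10 rows; each row shifts and turns the commanded pose from where the row before left it, along the tool's axes as they then stand; what a row does not reach is not made up. A row lasts 1/10 s, in which the tool goes at most 50 mm and 8.59 degrees, less where a joint would pass 70% of its speed; a pose out of reach is approached as far as the arm can. A call is refused whole if a number of a shift passes 5 or a number of a turn 0.15, either way. A call with a gripper value outside its range is refused whole. "grip" is the gripper's target within -1 to 1 (shut at 1, half-way at 0, fully open at -1), set as the call begins (left out, the last holds). The fingers move at their own pace and stop on an object; "grip_force" is the grip in N (left out, the last holds). Time passes only in rows, so rows that do not move let the fingers close. It gives the time, the measured TCP pose, the force and the opening at its end, in the units of the state.
- arm.observe(): the state, without advancing time (a new reading comes with each control period).
- viewer.read_camera(name): name is "scene" or "top"; returns the picture (384x512x3 uint8, red, green, blue); there is no depth.
- viewer.camera_params(name): a dict with "K" (3x3 intrinsics, pixels), "pose" (4x4, takes a point from camera to world coordinates). Camera axes: x right, y down, z forward; pixel columns grow to the right and rows downward; lengths in mm; the calibration is good to about 2 mm. A picture is of the moment at which its call begins. camera_params takes no time and is no camera call.
- arm.sign_off(): hands the job in, once; it reports no verdict.
The state is a dict: "t": time; "joints": joint angles; "qvel": joint speeds; "tau": joint torques, N m; "tcp_pos": TCP position; "orientation": TCP orientation; "wrist_force": force on the tool from outside, world axes, zero at the start; "ft_torque": the same for the moment, N m; "grip_width": finger opening in mm.
Only numpy, scipy, OpenCV 4.12 (cv2) and the standard library are available. Lean on these libraries where they do the work, as an engineer would, in place of code of your own. Each camera call takes 0.05 s, during which the arm holds its last target. There are 200 camera calls.

### The job

The wooden backing panel has finished gluing under the clamp bar of the metal jig. Swing the bar up until it stands upright and leave it up, slide the panel out along the jig's bed from beneath the bar and the side lips, then lay it in the open back of the empty picture frame and press it down until it lies flat on the bottom and both spring catches snap in over it; let go of it. Do not shift any of the other things on the desk.

Things in the scene. Friction and masses are not known exactly. Their poses are not given: they have to be found in the camera images.
- jig: Aluminium gluing jig, fixed. Origin on the desk under the centre of the clamped panel. Flat bed 12 mm high, x -115 to 50, y -45 to 45 (mm, jig axes, z up). The panel slides out towards -x. At x -30 to 20, side rails (|y| 33 to 40) have lips over its edges (|y| over 27, z 20.5 to 24.5): it lifts free only after 74 mm of sliding. Bar hinge posts: x 16 to 44, y 66 to 88, 42 high.
- clamp_bar (a joint): Angle (rad) of the steel clamp bar: 0 to 0.05 at the start, lying across the panel along the jig's y (bar at jig x 24 to 36 mm, 145 mm long, z 28 to 36); grows as the free end lifts; 1.57 upright, stop at 1.8. Stiff hinge (0.25 N m): stays where left. Two teeth under it sit in the panel's notches and lock the panel while it is down.
- bar_hinge (a point): Point on the bar's hinge axis at jig (30, 75, 32) mm. The axis is parallel to the jig's x; the free end is on the jig's -y side and swings up and over towards +y.
- bar_handle (a point): Grip point on the axis of the bar's handle, a round black rod, 14 mm diameter, parallel to the hinge axis, sticking out from the bar's free end over the bare desk towards the jig's +x (jig x 35 to 92 mm). With the bar down the point is at jig (72, -65, 32) mm, 140 mm from the hinge axis; it moves with the bar. Pinched from above across the jig's y, the rod turns in the fingers as the bar swings.
- panel_grip (a point): Centre of the upright fin of the loose plywood backing panel: plate 88 x 62 x 6 mm (long along x), fin on its middle 44 long (x), 14 thick (y), 40 mm tall; about 0.12 kg. The point is 26 mm above the panel's underside, 20 below the fin's top. Notches 8 mm deep in both long sides at x 24 to 36. It starts at about jig (0, 0, 38) mm, its axes along the jig's.
- frame: Empty dark wooden picture frame, face down, fixed, 150 (x) x 120 (y) x 20 mm. Origin: centre of its underside, on the desk. Opening 92 x 66 mm (2 mm play round the panel), bevelled at the long sides; its bottom is 4 mm above the desk, so a seated fin's centre is 30 mm above the desk. The panel may go in either way round. A twin frame farther out already has its panel: not this one.
- catch_a (a joint): Sprung steel catch, 26 mm wide, mid +x end of the frame; m, 0 at rest, grows outward to 0.008. Its sloped nose reaches 5 mm into the opening (3 over the panel), 11 to 28 mm above the desk; the panel pushed down spreads it, then it snaps back over the panel's top (10 mm up). Pressing past both takes about 6 to 14 N; until pressed the panel rests on them about 16 mm too high.
- catch_b (a joint): The same catch at the frame's -x end; 0 at rest, grows outward (to -x) to 0.008 m.
- tumbler: Loose bystander: glass tumbler, 68 mm across, 125 mm tall, between jig and frame, nearer the robot. Origin: centre of its underside.
- tape: Loose bystander: cardboard ring (tape core) lying flat, 90 mm across, 22 mm tall, between jig and frame, farther out. Origin: centre of its underside.
- mug: Loose bystander: white mug 82 mm across, 95 mm tall, far left. Origin: centre of its underside.
- mouse: Loose bystander: white computer mouse 94 x 56 x 30 mm, between jig and frame, between the tumbler and the tape core. Origin: centre of its underside.
- pen_pot: Loose bystander: dark pot of pens, 76 mm across, 170 mm tall, near left. Origin: centre of its underside.
- handset: Loose bystander: black telephone handset lying flat, 150 x 48 x 22 mm, near right. Origin: centre of its underside.
Not all that is in view belongs to the job. What is shaped like the frame but blue or purple is not meant.

How it is judged (in metres and radians):
On the way, in this order (a step that is already met when the one before it is completed fails the run):
1. the clamp bar is swung up (past 1.2 rad) while the panel still lies in its place in the jig (within 20 mm) (value of joint clamp_bar above 1.2 rad and x of panel_grip in the frame of jig above -0.02 m), for 0.2 s.
2. the panel has slid out along the bed: more than 55 mm to the jig's -x, still on the bed (within 12 mm of its height) and within 20 mm sideways (x of panel_grip in the frame of jig below -0.055 m and z of panel_grip in the frame of jig below 0.05 m and y of panel_grip in the frame of jig between -0.02 and 0.02 m), for 0.04 s.
At the end, for the whole second after the job is handed in: The panel lies in the empty frame: centred within 5 mm, aligned within 0.1 rad (either way round), level within 0.04 rad, at most 2 mm above its seat, both catches back within 2 mm of rest; the clamp bar stands past 1.2 rad (horizontal distance between panel_grip and frame below 0.005 m and z of panel_grip in the frame of frame below 0.032 m and angle between panel_grip's own z axis and vertical below 0.04 rad and value of joint each of catch_a, catch_b below 0.002 m and angle between the x axis of panel_grip and the x axis of frame, either way round below 0.1 rad and value of joint clamp_bar above 1.2 rad); the robot touches nothing.
It fails at once if a loose bystander (tumbler, tape core, mug, mouse, pen pot or handset) is shifted more than 25 mm from where it stood (distance of any of tumbler, tape, mug, mouse, pen_pot, handset from where it was at the start of the episode above 0.025 m).
It also fails if it takes over 58 s, if anything falls off the work surface, if the arm or the gripper's body presses on something with over 40 N, if the wrist force passes 120 N, or if a joint passes its speed limit or range.

## Working session

There is one attempt and no reset: what is moved stays moved. The work goes in short steps, Python scripts to look and compute and a tool call to move; the robot and the scene stay as the last step left them, time stands still between calls to the robot, and variables do not carry over. Pictures are saved under pics/ and viewed, about 8 in all and at most 12, crops included, and the job is handed in when it is done.

Besides the shell and the picture viewer there is one more tool, called after ">>>" as name(argument=value, ...) on one line, values as JSON. servo_tool: Moves the arm, as the interface text tells. Its arguments: {"type":"object","properties":{"steps":{"type":"array","items":{"type":"array"}},"grip":{"type":"number"},"grip_force":{"type":"number"}},"required":["steps"]}

```bash
mkdir -p pics
cat > h.py <<'E'
import numpy as np,cv2
from plant import arm,viewer
def snap(n,f):
    im=viewer.read_camera(n); cv2.imwrite('pics/'+f+'.png',im[:,:,::-1]); return im
def ray(n,u,v,z):
    p=viewer.camera_params(n);K=np.array(p['K']);T=np.array(p['pose'])
    d=T[:3,:3]@np.linalg.solve(K,[u,v,1.]);o=T[:3,3]
    return o+d*(z-o[2])/d[2]
def proj(n,P):
    p=viewer.camera_params(n);K=np.array(p['K']);T=np.array(p['pose'])
    q=K@(T[:3,:3].T@(np.array(P,float)-T[:3,3])); return q[:2]/q[2]
E
python3 - <<'E'
from h import *
a=snap('scene','s0');b=snap('top','t0')
s=arm.observe();print(s)
for n in('scene','top'):
    p=viewer.camera_params(n);print(n,np.round(p['K'],1).tolist(),np.round(p['pose'],3).tolist())
E
```

```text
{'t': 0.1, 'joints': array([ 1.29707988e+00,  2.64678365e-01,  1.60522284e+00, -3.25107483e-05,
        1.27370642e+00, -3.68879820e-02]), 'qvel': array([-0.00044278, -0.00269823, -0.00378249,  0.00074737, -0.00114403,
       -0.00018487]), 'tau': array([ 5.16326327e-04, -5.03623044e+01, -3.58070934e+01,  7.31439167e-02,
        2.33534630e-02, -5.82207076e-05]), 'tcp_pos': array([158.21171782, 655.58490717, 259.51997857]), 'orientation': array([-3.13957791e+00, -4.32652110e-05,  2.90477369e+00]), 'wrist_force': array([0.67608546, 0.13487201, 0.07761053]), 'ft_torque': array([ 0.00851702,  0.00435821, -0.03971815]), 'grip_width': 88.17058126795342}
scene [[414.2, 0.0, 256.0], [0.0, 414.2, 190.4], [0.0, 0.0, 1.0]] [[0.373, 0.595, -0.712, 1280.637], [0.928, -0.228, 0.296, -334.076], [0.013, -0.771, -0.637, 798.606], [0.0, 0.0, 0.0, 1.0]]
top [[497.3, 0.0, 253.6], [0.0, 497.3, 188.3], [0.0, 0.0, 1.0]] [[-0.016, -0.998, 0.067, 373.91], [-1.0, 0.016, -0.003, -7.808], [0.002, -0.067, -0.998, 1765.171], [0.0, 0.0, 0.0, 1.0]]
```

View pics/s0.png

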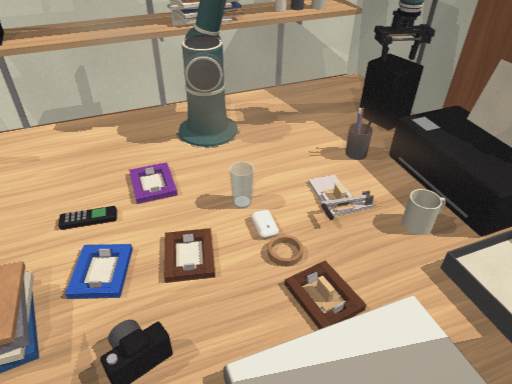

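View pics/t0.png

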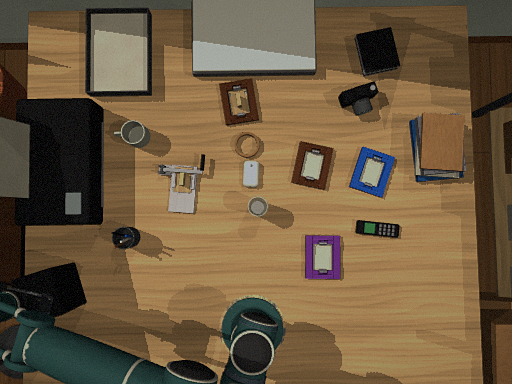

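Run:
```python
import cv2,numpy as np
s=cv2.imread('pics/s0.png');t=cv2.imread('pics/t0.png')
c=lambda im,u,v:cv2.resize(im[v:v+75,u:u+100],(400,300),interpolation=cv2.INTER_CUBIC)
cv2.imwrite('pics/c1.png',np.vstack([np.hstack([c(t,140,145),c(t,262,128)]),np.hstack([c(s,290,160),c(s,140,218)])]))
```

```text
(no output)
```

View pics/c1.png

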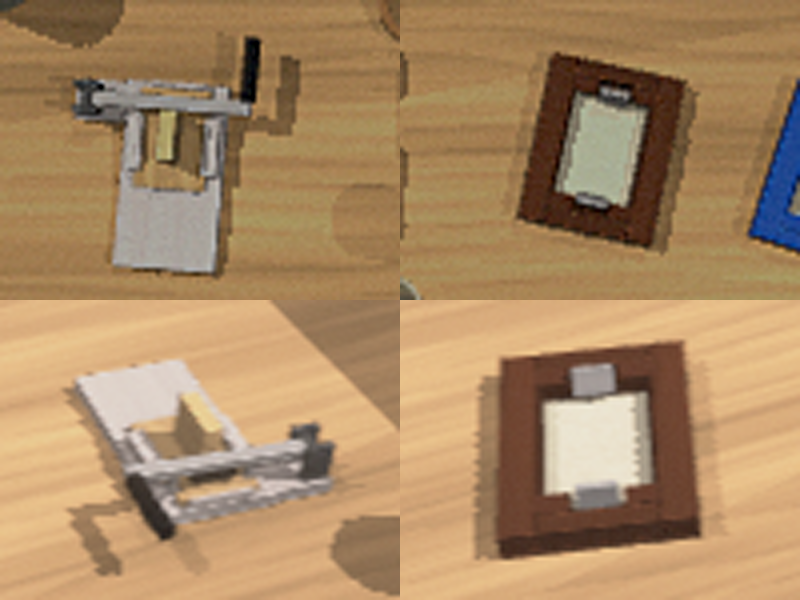

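```bash
cat > m1.py <<'E'
from h import *
t=cv2.imread('pics/t0.png');s=cv2.imread('pics/s0.png')
def blob(n,im,roi,f,fill=False):
    u,v,w,h=roi;c=im[v:v+h,u:u+w].astype(int)
    m=f(c[...,2],c[...,1],c[...,0]).astype(np.uint8)
    cs,_=cv2.findContours(m,cv2.RETR_EXTERNAL,cv2.CHAIN_APPROX_NONE);k=max(cs,key=cv2.contourArea)
    mm=np.zeros_like(m);cv2.drawContours(mm,[k],-1,1,-1)
    if not fill: mm&=m
    ys,xs=np.nonzero(mm);return np.c_[xs+u,ys+v].astype(float)
def rect(P):
    (c,wh,a)=cv2.minAreaRect(P.astype(np.float32));return cv2.boxPoints((c,wh,a))
brown=lambda r,g,b:(r<125)&(r-b>15)&(r>1.5*g)
for n,im,roi in(('top',t,(285,135,55,60)),('scene',s,(158,222,64,65))):
    P=blob(n,im,roi,brown,True);print(n,'frame px n',len(P),'cen',P.mean(0))
    W=np.array([ray(n,*p,20)[:2] for p in P]);R=rect(W);c=W.mean(0)
    e=[R[1]-R[0],R[2]-R[1]];L=max(e,key=np.linalg.norm);yaw=np.arctan2(L[1],L[0])
    if yaw<-np.pi/2:yaw+=np.pi
    if yaw>np.pi/2:yaw-=np.pi
    print(' centroid z20',c.round(1),'rect c',R.mean(0).round(1),'size',[round(np.linalg.norm(x),1) for x in e],'yaw',round(yaw,3))
    # bias of visible side walls
    for _ in range(3):
        X=np.array([[np.cos(yaw),-np.sin(yaw)],[np.sin(yaw),np.cos(yaw)]])
        B=[proj(n,[*(c+X@[sx*75,sy*60]),z]) for sx in(-1,1) for sy in(-1,1) for z in(0,20)]
        h=cv2.convexHull(np.array(B,np.float32));M=cv2.moments(h);pc=np.array([M['m10'],M['m01']])/M['m00']
        c=c+(ray(n,*P.mean(0),20)-ray(n,*pc,20))[:2]
    print(' corrected',c.round(1),'pred area',round(cv2.contourArea(h)))
# jig
P=blob('top',t,(195,145,15,30),lambda r,g,b:(r<50)&(g<50)&(b<50));print('handle px',len(P),P.mean(0),ray('top',*P.mean(0),32).round(1))
W=np.array([ray('top',*p,32)[:2] for p in P]);print(' rect',rect(W).round(1).tolist())
P=blob('top',t,(165,180,40,40),lambda r,g,b:(abs(r-b)<40)&(r>140));W=np.array([ray('top',*p,12)[:2] for p in P]);print('bed',len(P),rect(W).round(1).tolist())
for n,im,roi in(('top',t,(173,168,20,20)),('scene',s,(330,180,20,30))):
    c=im[roi[1]:roi[1]+roi[3],roi[0]:roi[0]+roi[2]]
    P=blob(n,im,roi,lambda r,g,b:(r-b>55)&(r>(185 if n=='top' else 200)));print(n,'fin',len(P),P.mean(0),P.min(0),P.max(0),ray(n,*P.mean(0),58).round(1))
c=t[165:192,170:196];print(c[...,2])
E
python3 m1.py
```

```text
top frame px n 1422 cen [312.07032349 164.84528833]
 centroid z20 [ 570.5 -219.9] rect c [ 569.8 -219.5] size [np.float32(151.2), np.float32(120.0)] yaw -0.232
 corrected [ 571.5 -220.7] pred area 1469
scene frame px n 2261 cen [188.18222026 254.75984078]Traceback (most recent call last):
  File "m1.py", line 15, in <module>
    W=np.array([ray(n,*p,20)[:2] for p in P]);R=rect(W);c=W.mean(0)
                ~~~^^^^^^^^^
  File "h.py", line 6, in ray
    p=viewer.camera_params(n);K=np.array(p['K']);T=np.array(p['pose'])
ValueError: time passes only in moves, steps and waits
```

```bash
python3 - <<'E'
s=open('h.py').read()
s=s.replace("viewer.camera_params(n)","PR(n)").replace("def snap","import functools\nPR=functools.lru_cache(lambda n:viewer.camera_params(n))\ndef snap",1)
open('h.py','w').write(s)
E
python3 m1.py
```

```text
top frame px n 1422 cen [312.07032349 164.84528833]
 centroid z20 [ 570.5 -219.9] rect c [ 569.8 -219.5] size [np.float32(151.2), np.float32(120.0)] yaw -0.232
 corrected [ 571.5 -220.7] pred area 1469
scene frame px n 2261 cen [188.18222026 254.75984078]
 centroid z20 [ 581.  -222.4] rect c [ 577.7 -220.6] size [np.float32(161.5), np.float32(115.5)] yaw -0.215
 corrected [ 568.2 -219.2] pred area 2446
handle px 51 [202.2745098  162.29411765] [584.  166.2  32. ]
 rect [[556.5, 163.89999389648438], [609.4000244140625, 157.60000610351562], [610.7000122070312, 168.6999969482422], [557.7999877929688, 175.10000610351562]]
bed 546 [[408.5, 203.5], [518.2000122070312, 193.5], [526.2000122070312, 281.5], [416.5, 291.6000061035156]]
top fin 1 [182. 182.] [182. 182.] [182. 182.] [513.8 234.   58. ]
scene fin 73 [345.73972603 183.83561644] [340. 180.] [349. 191.] [518.  261.7  58. ]
[[141 108 158 156 155 151 132 146 155 158 148 153 152 157 158 161 153 135
  153 158 158 153 155 138 134 128]
 [160 154 164 159 157 157 159 165 125 118 115 137 134 122 162 162 164 169
  169 158 152 119 127 128 134 10
[... 2028 characters left out ...]
14 117 120
  117 111 111 111 173 184 107 106]
 [143 170 165 166 144  97 170 171 164 162 168 167 122  97 122 118 114 123
  120  84 107 116 176 181 108  96]
 [149 158 107 101 121 107 172 174 167 153 160 159 165 155 172 133 129 116
  115  87 131 127 176 161 106  96]
 [171 161 162 147 155 156 173 168 167 153 158 162 159 152 164 176 177 130
  124  88 144 166 169 141 100  80]
 [167 165 140 152 154 153 167 172 159 152 154 155 160 162 162 173 175 173
  178 121 162  85  93  94 130  86]
 [159 176 157 152 155 153 165 171 163 155 160 158 174 163 160 168 171 172
  168 166 176  96 161 175 185  85]
 [165 175 155 143 144 143 137 167 154 146 161 154 165 154 148 162 168 168
  168 165 143 108 165 175 182  89]]
```

>>> servo_tool(steps=[[[0, 0, 0], [0, 0, -0.135]], [[-3.4, -3.2, 0], [0, 0, 0]], [[-3.4, -3.2, 0], [0, 0, 0]], [[-3.4, -3.2, 0], [0, 0, 0]], [[-3.4, -3.2, 0], [0, 0, 0]], [[-3.4, -3.2, 0], [0, 0, 0]], [[-3.4, -3.2, 0], [0, 0, 0]], [[-3.4, -3.2, 0], [0, 0, 0]], [[-3.4, -3.2, 0], [0, 0, 0]], [[-3.4, -3.2, 0], [0, 0, 0]]], grip=-1, grip_force=20)

```text
t: 1.1
tcp_pos: [434.2, 336.8, 260.4]
orientation: [-3.141, -0.0, 3.04]
wrist_force: [-0.4, 1.0, -0.2]
grip_width: 88.0
```

>>> servo_tool(steps=[[[-3.5, -3.1, 0], [0, 0, 0]], [[-3.5, -3.1, 0], [0, 0, 0]], [[-3.5, -3.1, 0], [0, 0, 0]], [[-3.5, -3.1, 0], [0, 0, 0]], [[-3.4, -3.2, 0], [0, 0, 0]], [[0, 0, 4], [0, 0, 0]], [[0, 0, 4], [0, 0, 0]], [[0, 0, 4], [0, 0, 0]], [[0, 0, 3], [0, 0, 0]], [[0, 0, 0], [0, 0, 0]]])

```text
t: 2.1
tcp_pos: [586.1, 164.4, 104.7]
orientation: [-3.138, -0.011, 3.04]
wrist_force: [-0.6, 0.3, -0.3]
grip_width: 87.9
```

```bash
cat >> h.py <<'E'
from scipy.spatial.transform import Rotation as Ro
def state():
    s=arm.observe();R=Ro.from_euler('xyz',s['orientation']).as_matrix()
    print('t',round(s['t'],2),'tcp',s['tcp_pos'].round(1),'rpy',s['orientation'].round(3),'F',np.round(s['wrist_force'],1),'w',round(s['grip_width'],1));return s,R
JO=np.array([526.5,236.5]);JY=-0.1
def J(x,y,z): return np.array([JO[0]+x*np.cos(JY)-y*np.sin(JY),JO[1]+x*np.sin(JY)+y*np.cos(JY),z])
def delta(target):
    s,R=state();print('tool shift cm',(R.T@(np.array(target,float)-s['tcp_pos'])/10).round(2))
E
python3 - <<'E'
from h import *
delta(J(72,-65,35))
a=snap('scene','s1');u,v=proj('scene',J(72,-65,32)).astype(int);print(u,v)
cv2.imwrite('pics/c2.png',cv2.resize(a[v-60:v+45,u-70:u+70,::-1],(700,525),interpolation=cv2.INTER_CUBIC))
E
```

```text
t 2.1 tcp [586.1 164.4 104.7] rpy [-3.138 -0.011  3.04 ] F [-0.6  0.3 -0.3] w 87.9
tool shift cm [-0.62  0.1   6.96]
327 215
```

View pics/c2.png

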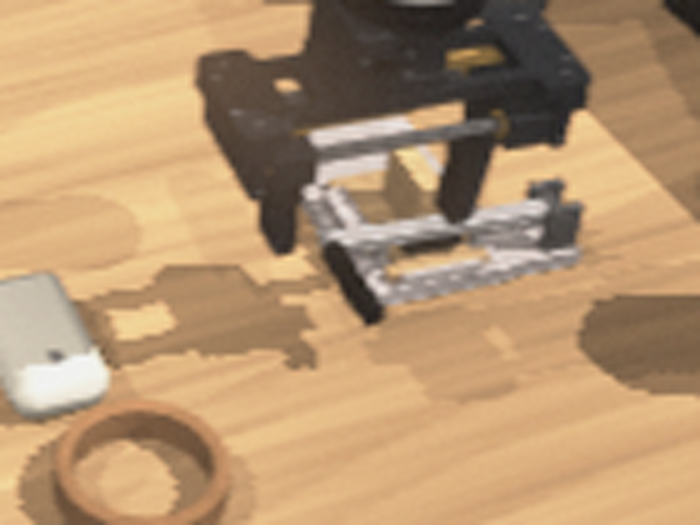

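>>> servo_tool(steps=[[[-0.3, 0.1, 2], [0, 0, 0]], [[-0.3, 0, 2], [0, 0, 0]], [[0, 0, 2], [0, 0, 0]], [[0, 0, 0.9], [0, 0, 0]], [[0, 0, 0], [0, 0, 0]]], grip=0.4)

```text
t: 2.65
tcp_pos: [596.9, 166.2, 42.1]
orientation: [-3.141, -0.0, 3.04]
wrist_force: [-1.1, 0.8, 0.8]
grip_width: 50.5
```

>>> servo_tool(steps=[[[0, 0, 0], [0, 0, 0]], [[0, 0, 0], [0, 0, 0]], [[0, 0, 0], [0, 0, 0]], [[0, 0, 0], [0, 0, 0]], [[0, 0, 0], [0, 0, 0]]], grip=1, grip_force=15)

```text
t: 3.15
tcp_pos: [597.1, 164.1, 42.1]
orientation: [-3.138, 0.001, 3.042]
wrist_force: [0.8, -7.6, 0.9]
grip_width: 13.0
```

>>> servo_tool(steps=[[[0, 0.1, -1.61], [0, 0, 0]], [[0, 0.28, -1.58], [0, 0, 0]], [[0, 0.46, -1.55], [0, 0, 0]], [[0, 0.63, -1.48], [0, 0, 0]], [[0, 0.8, -1.39], [0, 0, 0]], [[0, 0.95, -1.3], [0, 0, 0]], [[0, 1.1, -1.18], [0, 0, 0]], [[0, 1.22, -1.05], [0, 0, 0]]])

```text
t: 3.95
tcp_pos: [602.3, 220.4, 155.0]
orientation: [-3.139, 0.0, 3.04]
wrist_force: [0.6, -5.0, 1.2]
grip_width: 13.6
```

>>> servo_tool(steps=[[[0, 1.33, -0.9], [0, 0, 0]], [[0, 1.43, -0.74], [0, 0, 0]], [[0, 1.51, -0.57], [0, 0, 0]], [[0, 1.55, -0.4], [0, 0, 0]], [[0, 1.6, -0.21], [0, 0, 0]], [[0, 1.61, 0], [0, 0, 0]], [[0, 0, 0], [0, 0, 0]], [[0, 0, 0], [0, 0, 0]]])

```text
t: 4.75
tcp_pos: [611.8, 313.5, 181.9]
orientation: [3.138, 0.001, 3.041]
wrist_force: [-1.8, 1.8, 4.9]
grip_width: 13.2
```

Run:
```python
from h import *
state()
a=snap('scene','s2');u,v=proj('scene',J(40,40,80)).astype(int);print(u,v)
cv2.imwrite('pics/c3.png',cv2.resize(a[v-70:v+50,u-80:u+80,::-1],(720,540),interpolation=cv2.INTER_CUBIC))
```

```text
t 4.75 tcp [611.8 313.5 181.9] rpy [3.138e+00 1.000e-03 3.041e+00] F [-1.8  1.8  4.9] w 13.2
360 187
```

View pics/c3.png

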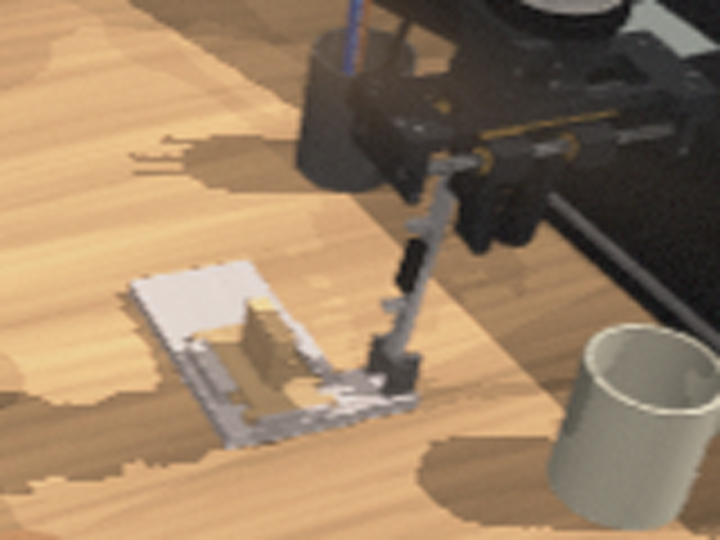

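>>> servo_tool(steps=[[[0, 0, 0], [0, 0, 0]], [[0, 0, 0], [0, 0, 0]], [[0, 0, 0], [0, 0, 0]], [[0, 0, -2], [0, 0, 0]], [[0, 0, -4], [0, 0, 0]], [[0, 0, -2], [0, 0, 0]], [[0, 0, 0], [0, 0, 0]]], grip=0.2)

```text
t: 5.5
tcp_pos: [613.6, 311.7, 265.6]
orientation: [3.138, 0.006, 3.039]
wrist_force: [0.8, 1.0, -0.3]
grip_width: 34.7
```

Run:
```python
from h import *
delta(J(-14,0,120))
b=snap('top','t1')
print(proj('top',J(0,0,58)),proj('scene',J(0,0,58)))
c=lambda im,u,v,w,h:cv2.resize(im[v:v+h,u:u+w,::-1],(w*8,h*8),interpolation=cv2.INTER_NEAREST)
cv2.imwrite('pics/c4.png',c(b,150,150,64,72))
```

```text
t 5.5 tcp [613.6 311.7 265.6] rpy [3.138 0.006 3.039] F [ 0.8  1.  -0.3] w 34.7
tool shift cm [ 9.39 -8.43 14.47]
[181.23651063 178.32510734] [339.65540039 187.56416814]
```

View pics/c4.png

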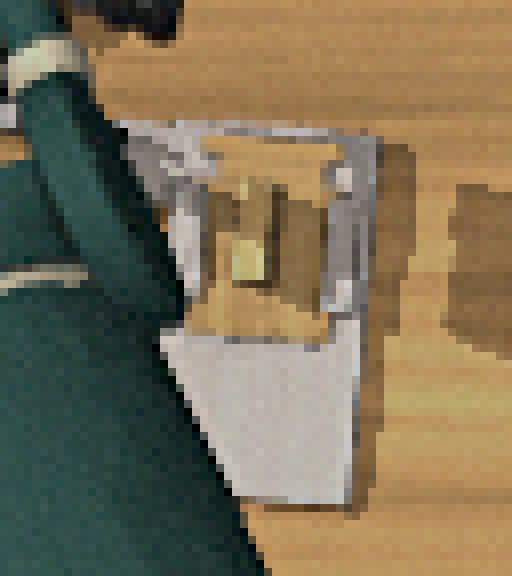

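>>> servo_tool(steps=[[[2.4, -2.1, 0], [0, 0, 0]], [[2.5, -2.1, 0], [0, 0, 0]], [[2.5, -2.1, 0], [0, 0, 0]], [[2.4, -2.1, 2], [0, 0, 0]], [[0, 0, 4], [0, 0, 0]], [[0, 0, 4], [0, 0, 0]], [[0, 0, 4], [0, 0, 0]], [[0, 0, 0], [0, 0, 0]], [[0, 0, 0], [0, 0, 0]], [[0, 0, 0], [0, 0, 0]]])

```text
t: 6.55
tcp_pos: [506.7, 237.9, 122.8]
orientation: [3.141, 0.002, 3.04]
wrist_force: [1.3, 0.3, -0.6]
grip_width: 35.5
```

Run:
```python
from h import *
delta(J(-18,0,49))
```

```text
t 6.55 tcp [506.7 237.9 122.8] rpy [3.141e+00 2.000e-03 3.040e+00] F [ 1.3  0.3 -0.6] w 35.5
tool shift cm [-0.17  0.06  7.38]
```

>>> servo_tool(steps=[[[0, 0, 2.5], [0, 0, 0]], [[0, 0, 2.5], [0, 0, 0]], [[0, 0, 1.5], [0, 0, 0]], [[0, 0, 0.8], [0, 0, 0]], [[0, 0, 0], [0, 0, 0]], [[0, 0, 0], [0, 0, 0]]])

```text
t: 7.15
tcp_pos: [506.5, 237.8, 49.4]
orientation: [3.141, 0.002, 3.04]
wrist_force: [0.2, 0.3, 0.4]
grip_width: 35.2
```

>>> servo_tool(steps=[[[0, 0, 0], [0, 0, 0]], [[0, 0, 0], [0, 0, 0]], [[0, 0, 0], [0, 0, 0]], [[0, 0, 0], [0, 0, 0]], [[0, 0, 0], [0, 0, 0]]], grip=1, grip_force=20)

```text
t: 7.65
tcp_pos: [506.1, 237.7, 49.1]
orientation: [3.141, 0.001, 3.04]
wrist_force: [-0.4, -0.0, 4.5]
grip_width: 13.9
```

>>> servo_tool(steps=[[[0.8, 0, 0], [0, 0, 0]], [[0.9, 0, 0], [0, 0, 0]], [[0.9, 0, 0], [0, 0, 0]], [[0.9, 0, 0], [0, 0, 0]], [[0.9, 0, 0], [0, 0, 0]], [[0.9, 0, 0], [0, 0, 0]], [[0.9, 0, 0], [0, 0, 0]], [[0.9, 0, 0], [0, 0, 0]], [[0.9, 0, 0], [0, 0, 0]], [[0, 0, 0], [0, 0, 0]]])

```text
t: 8.65
tcp_pos: [424.9, 246.0, 49.0]
orientation: [3.141, 0.0, 3.04]
wrist_force: [-0.8, 1.3, 8.8]
grip_width: 13.7
```

Run:
```python
from h import *
state()
a=snap('scene','s3');u,v=proj('scene',J(-60,0,40)).astype(int);print(u,v,[proj('scene',J(x,0,58)) for x in(-102,-80,-58)])
cv2.imwrite('pics/c5.png',cv2.resize(a[v-55:v+50,u-60:u+80,::-1],(700,525),interpolation=cv2.INTER_CUBIC))
```

```text
t 8.65 tcp [424.9 246.   49. ] rpy [3.141 0.    3.04 ] F [-0.8  1.3  8.8] w 13.7
330 179 [array([325.22365345, 166.99897519]), array([328.18778804, 171.22285744]), array([331.23078375, 175.55911654])]
```

View pics/c5.png

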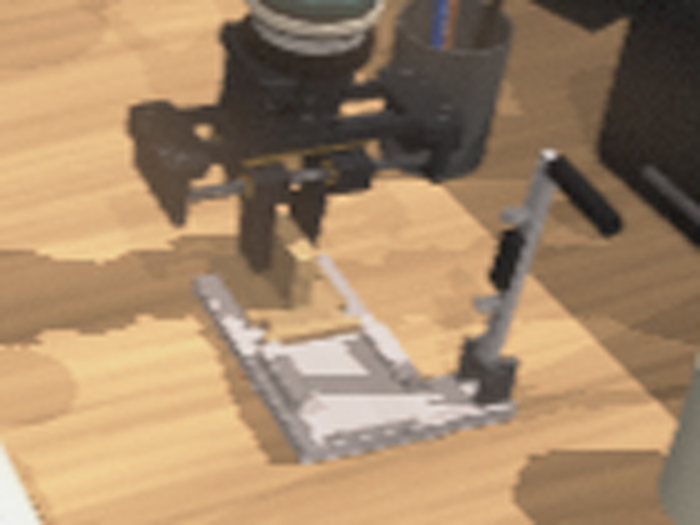

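>>> servo_tool(steps=[[[0, 0, 0], [0, 0, 0]], [[0, 0, 0], [0, 0, 0]], [[-0.9, 0, 0.2], [0, 0, 0]], [[-0.9, 0, 0.2], [0, 0, 0]], [[0, 0, 0], [0, 0, 0]]], grip=0.5)

```text
t: 9.2
tcp_pos: [445.1, 243.6, 43.9]
orientation: [-3.142, 0.0, 3.039]
wrist_force: [-0.7, 0.5, 0.3]
grip_width: 22.3
```

>>> servo_tool(steps=[[[0, 0, 0], [0, 0, 0]], [[0, 0, 0], [0, 0, 0]], [[0, 0, 0], [0, 0, 0]], [[0, 0, 0], [0, 0, 0]], [[0, 0, -2], [0, 0, 0]], [[0, 0, -4], [0, 0, 0]], [[0, 0, -4], [0, 0, 0]], [[0, 0, -4], [0, 0, 0]], [[0, 0, -4], [0, 0, 0]], [[0, 0, -2], [0, 0, 0]]], grip=1, grip_force=30)

```text
t: 10.2
tcp_pos: [445.2, 244.4, 248.6]
orientation: [3.138, 0.005, 3.04]
wrist_force: [-0.0, -0.2, -1.0]
grip_width: 13.7
```

Run:
```python
from h import *
delta([570,-220,250])
```

```text
t 10.2 tcp [445.2 244.4 248.6] rpy [3.138 0.005 3.04 ] F [-0.  -0.2 -1. ] w 13.7
tool shift cm [-17.13 -44.94  -0.19]
```

>>> servo_tool(steps=[[[-1.5, -4, 0], [0, 0, 0]], [[-1.5, -4, 0], [0, 0, 0]], [[-1.5, -4, 0], [0, 0, 0]], [[-1.5, -4, 0], [0, 0, 0]], [[-1.5, -4, 0], [0, 0, 0]], [[-1.5, -4, 0], [0, 0, 0]], [[-1.5, -4, 0], [0, 0, 0]], [[-1.5, -4, 0], [0, 0, 0]], [[-1.5, -4, 0], [0, 0, 0]], [[-1.5, -4, 0], [0, 0, 0]]])

```text
t: 11.2
tcp_pos: [552.3, -171.0, 244.1]
orientation: [3.141, -0.0, 3.04]
wrist_force: [0.2, 0.6, -0.9]
grip_width: 13.7
```

>>> servo_tool(steps=[[[-1.1, -2.5, 0], [0, 0, 0]], [[-1, -2.4, 0], [0, 0, 0]], [[0, 0, 0], [0, 0, 0.123]], [[0, 0, 4], [0, 0, 0]], [[0, 0, 4], [0, 0, 0]], [[0, 0, 3], [0, 0, 0]], [[0, 0, 0], [0, 0, 0]], [[0, 0, 0], [0, 0, 0]], [[0, 0, 0], [0, 0, 0]]])

```text
t: 12.1
tcp_pos: [569.9, -220.9, 136.7]
orientation: [-3.141, 0.004, 2.917]
wrist_force: [0.2, -0.3, -0.6]
grip_width: 14.1
```

Run:
```python
from h import *
s,R=state()
delta([570,-220,80])
a=snap('scene','s4');u,v=proj('scene',s['tcp_pos']-[0,0,40]).astype(int);u0,v0=u-60,v-45;print('crop origin',u0,v0,'x5')
cv2.imwrite('pics/c6.png',cv2.resize(a[v0:v0+105,u0:u0+130,::-1],None,fx=5,fy=5,interpolation=cv2.INTER_CUBIC))
# predicted: fin top corner pts & plate corners if fin centred at grasp, underside = grasp-30
t=s['tcp_pos'];yw=s['orientation'][2]
X=np.array([np.cos(yw),np.sin(yw),0]);Y=np.array([-X[1],X[0],0])
for nm,(x,y,z) in {'fintop front L':(-22,-7,12),'fintop front R':(-22,7,12),'plate front L':(-44,-31,-28),'plate front R':(-44,31,-28),'plate back L':(44,-31,-28)}.items():
    print(nm,((proj('scene',t+X*x+Y*y+[0,0,z])-[u0,v0]+.5)*5).round())
```

```text
t 12.1 tcp [ 569.9 -220.9  136.7] rpy [-3.141  0.004  2.917] F [ 0.2 -0.3 -0.6] w 14.1
t 12.1 tcp [ 569.9 -220.9  136.7] rpy [-3.141  0.004  2.917] F [ 0.2 -0.3 -0.6] w 14.1
tool shift cm [0.03 0.09 5.67]
crop origin 124 184 x5
fintop front L [312. 179.]
fintop front R [281. 182.]
plate front L [374. 270.]
plate front R [237. 285.]
plate back L [365. 142.]
```

View pics/c6.png

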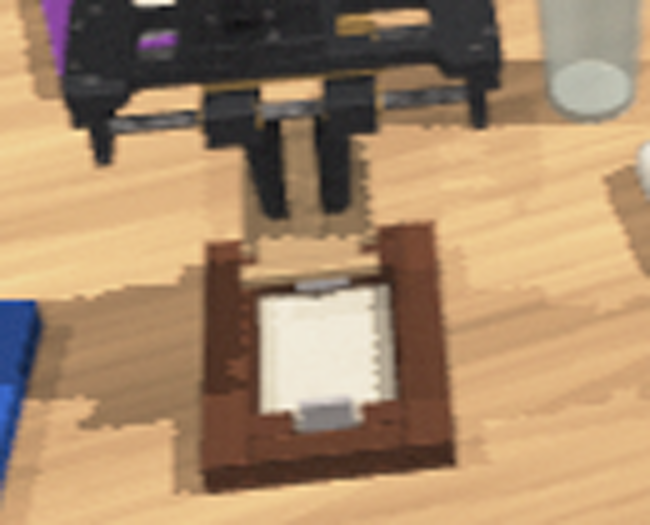

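Run:
```python
import cv2,numpy as np
a=cv2.imread('pics/s4.png')
print('plate rows, cols 168..204');
for v in range(229,243): print(v,a[v,168:204,2].tolist())
print('opening side rows cols 164..214')
for v in(252,258): print(v,[tuple(x) for x in a[v,170:206,::-1][:,[0,2]].tolist()])
```

```text
plate rows, cols 168..204
229 [226, 226, 228, 225, 187, 143, 134, 136, 135, 137, 139, 140, 139, 134, 143, 151, 148, 150, 152, 149, 130, 127, 139, 142, 143, 143, 143, 142, 140, 138, 161, 163, 138, 127, 111, 104]
230 [222, 229, 234, 229, 195, 144, 135, 134, 140, 143, 140, 142, 141, 143, 146, 150, 150, 150, 153, 152, 134, 132, 146, 144, 141, 146, 150, 147, 142, 176, 185, 141, 99, 93, 98, 104]
231 [226, 232, 235, 229, 193, 144, 136, 137, 183, 182, 148, 147, 185, 212, 195, 175, 179, 183, 172, 154, 144, 183, 212, 185, 147, 188, 216, 200, 178, 156, 138, 112, 99, 90, 93, 101]
232 [168, 155, 149, 137, 141, 146, 137, 176, 210, 213, 216, 216, 214, 211, 209, 210, 212, 212, 213, 213, 212, 212, 213, 213, 210, 209, 209, 181, 149, 147, 137, 115, 99, 107, 108, 102]
233 [118, 118, 118, 132, 176, 188, 159, 168, 204, 212, 213, 213, 213, 213, 213, 212, 212, 213, 212, 210, 211, 210, 213, 211, 211, 211, 210, 185, 133, 102, 104, 104, 101, 104, 104, 102]
234 [118, 120, 119, 123, 142, 154, 144, 167, 203, 212, 211, 213, 212, 213, 212, 211, 212, 213, 213, 212, 211, 211, 209, 209, 206, 205, 204, 183, 147, 138, 1
[... 1609 characters left out ...]
 218), (239, 217), (240, 217), (239, 217), (240, 218), (239, 216), (239, 215), (239, 215), (239, 217), (239, 216), (239, 214), (239, 212), (239, 215), (240, 216), (240, 216), (239, 216), (222, 186), (181, 148), (176, 143), (167, 134), (122, 91), (76, 36), (92, 42), (101, 47)]
258 [(116, 52), (118, 53), (116, 52), (104, 47), (86, 40), (99, 59), (190, 154), (227, 193), (226, 193), (235, 207), (239, 214), (239, 214), (239, 214), (240, 216), (239, 216), (239, 216), (240, 216), (240, 216), (240, 217), (239, 216), (239, 214), (239, 215), (239, 213), (238, 212), (239, 214), (239, 214), (239, 214), (239, 214), (221, 184), (181, 149), (179, 148), (181, 148), (144, 115), (82, 51), (93, 44), (104, 49)]
```

Run:
```python
from h import *
c=[(205,468),(453,446),(435,223),(206,243)]
W=[ray('scene',u/5-.5+124,v/5-.5+184,20)[:2] for u,v in c]
print(np.round(W,1).tolist(),np.mean(W,0).round(1))
for i in range(4):
    d=W[(i+1)%4]-W[i];print(np.linalg.norm(d).round(1),np.arctan2(d[1],d[0]).round(3))
a=cv2.imread('pics/s0.png')
# columns through frame front/back borders, red channel
for u in(172,188,204): print(u,a[226:288,u,2].tolist())
for v in(240,255,268): print(v,a[v,158:222,2].tolist())
```

```text
[[629.8, -292.2], [659.5, -180.1], [513.0, -143.9], [484.0, -260.0]] [ 571.6 -219. ]
116.0 1.312
151.0 2.9
119.6 -1.816
149.4 -0.218
172 [228, 226, 227, 224, 230, 229, 113, 115, 114, 113, 114, 115, 116, 112, 113, 114, 115, 114, 112, 113, 115, 113, 115, 114, 113, 114, 113, 114, 110, 113, 111, 112, 109, 110, 109, 110, 108, 109, 108, 106, 107, 105, 103, 108, 107, 104, 106, 106, 105, 104, 115, 75, 71, 68, 80, 92, 199, 230, 231, 232, 229, 223]
188 [231, 233, 231, 223, 156, 101, 99, 102, 145, 164, 158, 164, 165, 165, 160, 145, 117, 199, 235, 235, 235, 234, 235, 235, 234, 235, 235, 235, 234, 235, 235, 235, 234, 235, 235, 234, 233, 222, 192, 124, 123, 124, 124, 121, 109, 101, 100, 100, 96, 63, 67, 68, 70, 77, 165, 232, 227, 224, 226, 215, 210, 205]
204 [229, 226, 173, 108, 109, 108, 108, 104, 103, 103, 105, 103, 104, 105, 104, 105, 106, 106, 107, 106, 107, 107, 106, 108, 104, 98, 100, 97, 94, 94, 94, 100, 95, 95, 96, 89, 87, 93, 101, 95, 99, 95, 87, 89, 98, 89, 89, 73, 65, 70, 67, 69, 108, 221, 221, 219, 214, 211, 204, 201, 209, 218]
240 [223, 196, 156, 154, 156, 155, 134, 105, 104, 112, 112
[... 187 characters left out ...]
 114, 137, 179, 206, 212, 211, 212, 220, 227, 227, 227, 226]
255 [225, 201, 160, 158, 157, 157, 134, 107, 108, 109, 110, 111, 113, 111, 113, 101, 84, 92, 181, 221, 221, 229, 234, 234, 234, 234, 235, 235, 235, 235, 235, 234, 234, 233, 234, 234, 234, 234, 233, 233, 213, 170, 167, 167, 130, 71, 94, 106, 109, 110, 109, 109, 111, 111, 111, 151, 187, 190, 191, 191, 193, 208, 218, 220]
268 [182, 145, 144, 146, 146, 135, 116, 106, 103, 106, 107, 107, 108, 110, 103, 103, 103, 103, 106, 104, 103, 103, 105, 103, 107, 126, 130, 125, 124, 125, 124, 127, 126, 124, 124, 124, 122, 128, 118, 104, 103, 101, 85, 75, 85, 95, 87, 91, 104, 104, 109, 107, 106, 108, 108, 109, 131, 184, 206, 207, 209, 209, 218, 226]
```

>>> servo_tool(steps=[[[-0.15, 0, 2], [0, 0, 0.01]], [[0, 0, 2.5], [0, 0, 0]], [[0, 0, 2], [0, 0, 0]], [[0, 0, 1.2], [0, 0, 0]], [[0, 0, 0], [0, 0, 0]], [[0, 0, 0], [0, 0, 0]]], grip=1, grip_force=45)

```text
t: 12.75
tcp_pos: [570.8, -221.1, 58.6]
orientation: [-3.141, 0.002, 2.907]
wrist_force: [-0.0, -0.6, -1.3]
grip_width: 13.8
```

>>> servo_tool(steps=[[[0, 0, 0.3], [0, 0, 0]], [[0, 0, 0.3], [0, 0, 0]], [[0, 0, 0.3], [0, 0, 0]], [[0, 0, 0.2], [0, 0, 0]], [[0, 0, 0], [0, 0, 0]]])

```text
t: 13.25
tcp_pos: [570.3, -220.9, 46.7]
orientation: [-3.141, 0.001, 2.907]
wrist_force: [-0.0, 0.7, 1.9]
grip_width: 13.7
```

>>> servo_tool(steps=[[[0, 0, 0.2], [0, 0, 0]], [[0, 0, 0.2], [0, 0, 0]], [[0, 0, 0.2], [0, 0, 0]], [[0, 0, 0.2], [0, 0, 0]], [[0, 0, 0], [0, 0, 0]]])

```text
t: 13.75
tcp_pos: [569.4, -220.5, 37.4]
orientation: [3.141, -0.001, 2.907]
wrist_force: [-0.4, -0.0, -1.2]
grip_width: 13.8
```

>>> servo_tool(steps=[[[0, 0, 0.15], [0, 0, 0]], [[0, 0, 0.1], [0, 0, 0]], [[0, 0, 0.1], [0, 0, 0]], [[0, 0, 0], [0, 0, 0]], [[0, 0, 0], [0, 0, 0]]])

```text
t: 14.25
tcp_pos: [569.6, -220.5, 36.0]
orientation: [3.141, -0.001, 2.907]
wrist_force: [-4.5, 1.1, 9.7]
grip_width: 13.8
```

>>> servo_tool(steps=[[[0, 0, 0.15], [0, 0, 0]], [[0, 0, 0], [0, 0, 0]], [[0, 0, 0], [0, 0, 0]]])

```text
t: 14.55
tcp_pos: [569.6, -220.6, 35.9]
orientation: [3.141, -0.001, 2.907]
wrist_force: [-8.0, 3.7, 17.8]
grip_width: 13.3
```

>>> servo_tool(steps=[[[0, 0, -0.3], [0, 0, 0]], [[0, 0, 0], [0, 0, 0]], [[0, 0, 0], [0, 0, 0]], [[0, 0, 0], [0, 0, 0]]], grip=0.55)

```text
t: 14.95
tcp_pos: [569.5, -220.5, 35.7]
orientation: [3.141, -0.001, 2.907]
wrist_force: [-0.9, -1.0, -0.5]
grip_width: 19.6
```

>>> servo_tool(steps=[[[0, 0, -1], [0, 0, 0]], [[0, 0, -2], [0, 0, 0]], [[0, 0, -4], [0, 0, 0]], [[0, 0, -4], [0, 0, 0]], [[0, 0, -4], [0, 0, 0]], [[0, 0, -4], [0, 0, 0]], [[3.5, 0, 0], [0, 0, 0]], [[3.5, 0, 0], [0, 0, 0]], [[3.5, 0, 0], [0, 0, 0]], [[0, 0, 0], [0, 0, 0]]])

```text
t: 15.95
tcp_pos: [463.9, -194.9, 226.0]
orientation: [3.141, -0.003, 2.906]
wrist_force: [-0.2, -0.7, -0.3]
grip_width: 19.6
```

Run:
```python
from h import *
state()
a=snap('scene','s5');b=snap('top','t5')
c=lambda im,u,v,w,h,f:cv2.resize(im[v:v+h,u:u+w,::-1],(w*f,h*f),interpolation=cv2.INTER_CUBIC)
x=c(a,150,210,80,90,5);y=c(b,272,120,80,90,5)
cv2.imwrite('pics/c7.png',np.hstack([x,y]))
F=np.array([571,-220.5]);yw=-.232;X=np.array([np.cos(yw),np.sin(yw)]);Y=np.array([-X[1],X[0]])
for sx in(-22,22):
  for sy in(-7,7):
    P=[*(F+X*sx+Y*sy),50]; print(sx,sy,((proj('scene',P)-[150,210]+.5)*5).round(),((proj('top',P)-[272,120]+.5)*5).round())
```

```text
t 15.95 tcp [ 463.9 -194.9  226. ] rpy [ 3.141e+00 -3.000e-03  2.906e+00] F [-0.2 -0.7 -0.3] w 19.6
-22 -7 [171. 137.] [212. 254.]
-22 7 [200. 134.] [192. 250.]
22 -7 [173. 202.] [225. 192.]
22 7 [202. 199.] [206. 188.]
```

View pics/c7.png

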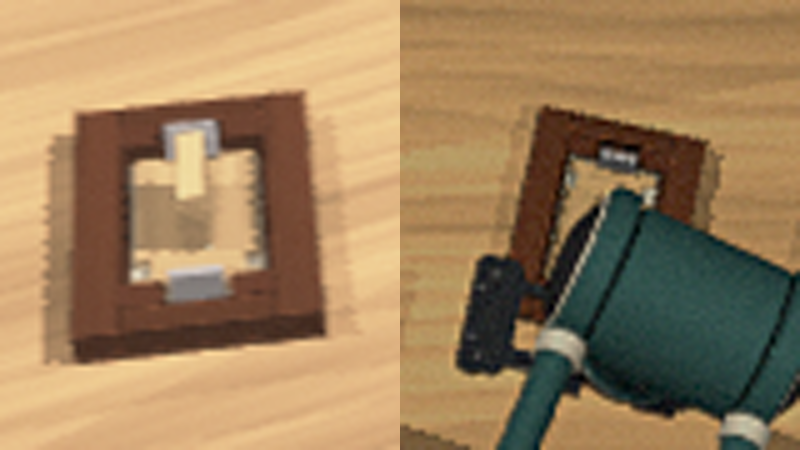

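Run:
```python
import cv2,numpy as np
a=cv2.imread('pics/s0.png').astype(int);b=cv2.imread('pics/s5.png').astype(int)
for nm,(u,v,w,h) in {'catchF':(182,260,18,14),'catchB':(180,232,18,12)}.items():
    for im in(a,b):
        c=im[v:v+h,u:u+w];m=(abs(c[...,2]-c[...,0])<25)&(c.mean(2)>90);m&=c.mean(2)<185
        ys,xs=np.nonzero(m);print(nm,len(xs),(xs.mean()+u).round(2),(ys.mean()+v).round(2),xs.min()+u,xs.max()+u,ys.min()+v,ys.max()+v)
d=abs(a-b).max(2)
for nm,(u,v,w,h) in {'mouse':(250,208,30,30),'tape':(262,234,44,34),'tumbler':(228,160,28,50),'mug':(402,188,45,48),'pot':(344,105,30,56),'handset':(55,203,66,28)}.items(): print(nm,(d[v:v+h,u:u+w]>40).mean().round(3))
cv2.imwrite('pics/c8.png',cv2.resize(b[120:240,290:450].astype(np.uint8),(640,480),interpolation=cv2.INTER_CUBIC))
```

```text
catchF 61 188.97 266.77 183 194 264 269
catchF 55 188.91 266.8 184 194 264 269
catchB 83 188.06 237.9 183 193 234 242
catchB 38 188.42 236.79 183 193 234 241
mouse 0.0
tape 0.0
tumbler 0.0
mug 0.0
pot 0.0
handset 0.211
```

View pics/c8.png

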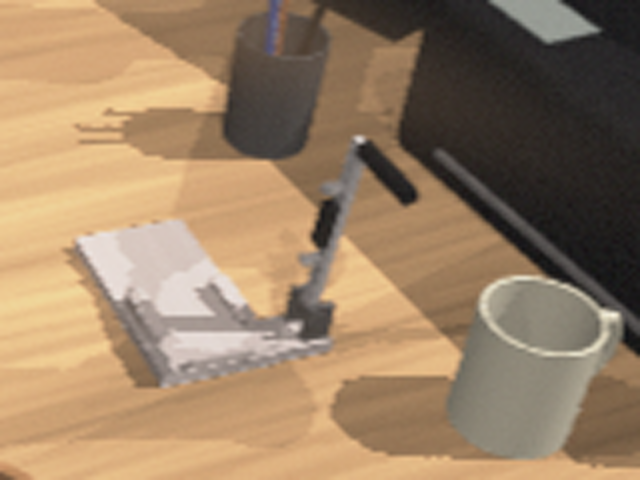

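```bash
python3 -c "
from plant import arm
print(arm.sign_off())"
```

```text
the job is handed in; nothing more can be done
None
```

The job is handed in: the clamp bar is up, and the panel is pressed into the empty brown frame, let go, with the gripper clear of everything. It took about 16 s of robot time, and the hand-in reports no verdict.

**What I did:** I swung the bar up to roughly 1.6 rad by its handle and slid the panel about 81 mm out of the jig. I re-gripped it at the fin's centre, carried it to the frame and pressed it past both catches. It stopped at TCP height 36 mm, the height expected for a seated panel, and pushed back with up to 18 N.

**Last checks:**
- **Panel:** the fin top appears within about 1 pixel (roughly 2 mm) of where a centred, seated panel should show.
- **Catches:** the front catch is back where it started, to within 0.1 pixel. The rear one is partly hidden by the fin. Its outer edges are unchanged, but its visible centre read about 1 pixel different, so it is confirmed less firmly.
- **Bar:** it still stands upright in the last picture.
- **Other things on the desk:** the mouse, tape core, tumbler, mug and pen pot show no change. Some pixels changed around the handset. I put this down to the arm's shadow, since the arm never went near it, but I did not check further.

**Disagreements on the way:** my first measurement of the frame from the scene camera was about 3 mm off the top view. Its colour mask seemed to have missed part of the frame, and measuring the corners again brought the two views to within 2 mm.

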